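# Open the finishing-kit case with its release tab

### The job

Two white latching cases stand on the model-finishing desk. On the larger one, press down the release tab at its front with the fingertips so that the lid springs ajar; then, with the lid ajar by itself, push the lid up and over, all the way back until it rests open, and move clear. Grasp and lift nothing, leave the case standing in its place, keep the smaller case shut, and leave the other things on the desk where they are.

Things in the scene. Friction and masses are not known exactly. Their poses are not given: they have to be found in the camera images.
- large_case: The larger white case: 120 mm deep (its x), 160 mm wide (its y), 57 mm high when shut, about 0.9 kg, loose on the desk. Origin: centre of its underside. Its x axis points from the front (tab side) to the back (hinge side), z up; its front faces the robot's side within about 25 degrees. The two cases may have changed places.
- large_tab_top (a point): Centre of the top of the larger case's release tab: a grey ribbed pad, 32 mm deep by 34 mm wide, 16 to 48 mm out from the middle of the front wall, top 36 mm above the desk. Pressed down it tips about an axis 26 mm behind this point and its hook swings off the lid. The point sinks 7 to 8 mm in all; the latch lets go at 3 to 5 mm (4 to 7 N); 6 to 10 N takes it to its stop. It springs back.
- large_tab (a joint): Angle of that tab in rad: 0 at rest, 0.30 fully pressed; the latch lets go at about 0.17. Its hook, 16 mm wide, stands right before the lid's front edge, to 61 mm above the desk, and swings out to 17 mm in front of the wall.
- large_lid (a joint): Opening angle in rad of the larger case's lid: 0 shut, 1.9 fully open, leaning back past upright on its stop. Unlatched, a sprung pin raises it to about 0.5 in half a second and there it stays; from there it must be pushed. It weighs 75 g, with hardly any hinge friction: let go before upright it falls back onto the pin, well past upright it leans back to its stop.
- large_lid_edge (a point): Middle of the lower front edge of the larger case's lid; moves on an arc of 122 mm radius about the hinge. The lid is a plain flat plate 160 mm wide, 6 mm thick, overhanging the front wall by 2 mm.
- large_hinge (a point): Middle of the lid's hinge axis, on the back rim of the larger case 50 mm above the desk; the axis runs along the case's y. Fixed to the case.
- small_case: The smaller case of the same make, 85 mm deep, 100 mm wide, 47 mm high, with the same kind of tab sticking out 48 mm in front; it has to stay shut. Origin: centre of its underside.
- small_lid (a joint): Opening angle in rad of the smaller case's lid: 0 shut.
- tape: Bystander: roll of tape lying flat, 52 mm across, 18 mm high, between the cases. Origin: centre of its underside.
- glue: Bystander: glue bottle, 34 mm across, 100 mm high, between the cases at the back. Origin: centre of its underside.
- primer: Bystander: jar, 52 mm across, 60 mm high, on the left. Origin: centre of its underside.
- shell: Bystander: white printed half shell, open on top, 110 by 50 mm, 24 mm high, on the right. Origin: centre of its underside.
- sander: Bystander: cork sanding block, 85 by 45 mm, 26 mm high, on the left at the back. Origin: centre of its underside.
- brush: Bystander: brush, 160 mm long, lying on the right. Origin: underside, half-way along.
- driver: Bystander: screwdriver, 160 mm long, lying on the left near the robot. Origin: underside, half-way along.

How it is judged:
By the outcome, as a careful person would: the job done as asked, in the order asked, and still so for the second after the job is handed in, with the robot touching nothing.
It also fails if it takes over 42 s, if anything falls off the work surface, if the arm or the gripper's body presses on something with over 40 N, if the wrist force passes 120 N, or if a joint passes its speed limit or range.

### The arm

A 6-joint arm with a two-finger parallel gripper is mounted at the origin on the work surface. World frame = base frame: x ahead of the robot, y to its left, z up, the work surface at z = 0. Lengths are in mm, angles in rad, forces in N, time in s.
With the tool pointing down it reaches from about 350 to 975 mm from the base axis. Payload 7.1 kg.
Tool frame: the origin (TCP) lies midway between the tips of the shut fingers; the grasp point (between the pads) lies 19 mm behind it (ctrl.hold_point_z is the distance from the TCP to the grasp point, in mm); x points along the fingers, y is the direction in which the jaws open and shut, and the axes are right-handed (so a half turn about x gives the same grasp; the last joint's range is limited). The gripper opens to 88 mm and grips with 3 to 60 N. Pads are 20 mm wide; open, the fingers measure 115 mm over their backs; the gripper's body (75 mm by 178 mm) begins 61 mm behind the grasp point.
Start: joints at [-1.354, 0.423, 1.63, -0, 1.089, -0.019], TCP at [146.032, -607.684, 222.675] pointing down, gripper open.
Joint ranges: [-3, 3], [-0.9, 2.11], [0.09, 2.58], [-1.31, 4.45], [0.11, 2.69], [-2.54, 2.54]. Speed limits (rad/s): [2.39, 2.39, 3.01, 3.14, 3.14, 3.14].

### API

Orientations are given as a rotation vector (axis times angle).
In Python, from workcell import ctrl, get_image, calibration gives the robot as it stands.
- The arm moves only by the tool move_arm, never from a script. Its argument "rows" is a list of rows, each a list of 5 numbers: the shift along the world's x, y, z in mm, then the turn about the world's z in rad, then the closure, from -1 (fully open) to 1 (shut). In form: [[tx, ty, tz, roll, jaw], ...]. A call has 1 to 12 rows; each row is the pose to reach, as a shift and turn from the pose measured when the call began; what a row does not reach only later rows make up. A row lasts 1/8 s, in which the tool goes at most 62.5 mm and 10.7 degrees, less where a joint would pass 70% of its speed; a pose out of reach is approached as far as the arm can. A call with a gripper value outside its range is refused whole. The fingers move at their own pace and stop on an object; the grip force is fixed at half the most. Time passes only in rows, so rows that repeat a pose let the fingers close. It gives the time, the measured TCP pose, the force and the opening at its end, in the units of the state.
- ctrl.get_obs(): the state, without advancing time (a new reading comes with each control period).
- get_image(name): name is "scene" or "top" or "wrist"; returns the picture (480x640x3 uint8, blue, green, red); there is no depth.
- calibration(name): a dict with "fx", "fy", "cx", "cy" (pixels), "view" (4x4, takes a point from world to camera coordinates); the wrist camera has in their place "T_tool_cam" (4x4, takes a point from camera to tool coordinates, whose origin is the TCP and whose axes are the tool frame's). Camera axes: x right, y up, looking along -z (the intrinsics and any distortion apply to the point x, -y, -z); pixel columns grow to the right and rows downward; lengths in mm; the calibration is good to about 2 mm. A picture is of the moment at which its call begins: read the wrist's pose just before it. calibration takes no time and is no camera call.
- ctrl.close_job(): hands the job in, once; it reports no verdict.
The state is a dict: "t": time; "qpos": joint angles; "qvel": joint speeds; "joint_torque": joint torques, N m; "ee_pos": TCP position; "orientation": TCP orientation; "ft_force": force on the tool from outside, world axes, zero at the start; "moment": the same for the moment, N m; "width": finger opening in mm.
Only numpy, scipy, OpenCV 4.12 (cv2) and the standard library are available. Lean on these libraries where they do the work, as an engineer would, in place of code of your own. Each camera call takes 0.05 s, during which the arm holds its last target.

## Working session

There is one attempt and no reset: what is moved stays moved. The work goes in short steps, Python scripts to look and compute and a tool call to move; the robot and the scene stay as the last step left them, time stands still between calls to the robot, and variables do not carry over. Pictures are saved under pics/ and viewed, and the job is handed in when it is done.

Besides the shell and the picture viewer there is one more tool, called after ">>>" by a JSON object that holds its "api" and its "payload", one argument or row to a line. move_arm: Moves the arm, as the interface text tells. Its arguments: {"type":"object","properties":{"rows":{"type":"array"}},"required":["rows"]}

```bash
mkdir -p pics; ls
python3 - <<'E'
from workcell import ctrl,get_image,calibration
import cv2
for n in("scene","top"):
    cv2.imwrite(f"pics/{n}0.png",get_image(n)); print(n,calibration(n))
print(calibration("wrist")); print(ctrl.get_obs())
E
```

```text
pics
scene {'fx': 452.7943563678311, 'fy': 452.7943563678311, 'cx': 310.16880559101673, 'cy': 233.64845911922438, 'view': array([[ 8.59289259e-01,  5.11454436e-01, -6.02738791e-03,
        -4.56882480e+02],
       [-3.22900286e-01,  5.51565062e-01,  7.69097776e-01,
         1.03552866e+02],
       [ 3.96682966e-01, -6.58931212e-01,  6.39102716e-01,
        -1.17560719e+03],
       [ 0.00000000e+00,  0.00000000e+00,  0.00000000e+00,
         1.00000000e+00]])}
top {'fx': 605.2192413956406, 'fy': 605.2192413956406, 'cx': 329.9480647926669, 'cy': 233.4757353944824, 'view': array([[ 2.58019732e-03, -9.99890562e-01, -1.45672895e-02,
         2.85601916e+01],
       [ 9.87403674e-01,  2.42869873e-04,  1.58221130e-01,
        -5.10517810e+02],
       [-1.58200277e-01, -1.47920369e-02,  9.87296241e-01,
        -1.45217332e+03],
       [ 0.00000000e+00,  0.00000000e+00,  0.00000000e+00,
         1.00000000e+00]])}
{'fx': 361.4380172262557, 'fy': 361.4380172262557, 'cx': 317.7522147611502, 'cy': 238.68200531479135, 'T_tool_cam': array([[-1.44117155e-03,  2.74279566e-01, -9.61648919e-01,
      
[... 222 characters left out ...]
0000e+00,  0.00000000e+00,
         1.00000000e+00]])}
{'t': 0.1, 'qpos': array([-1.35399683e+00,  4.23751012e-01,  1.63060244e+00, -4.41033681e-05,
        1.08859467e+00, -1.89966595e-02]), 'qvel': array([ 0.00011613, -0.00315775, -0.00070449, -0.00094974, -0.00099215,
        0.00107114]), 'joint_torque': array([-1.05587391e-03, -5.45616531e+01, -2.74324554e+01,  6.44798228e-02,
        1.87338487e-02, -3.65630308e-05]), 'ee_pos': array([ 145.91903811, -607.21608287,  221.99217589]), 'orientation': array([ 2.09673527,  0.24981622, -2.09709996]), 'ft_force': array([ 0.08668638, -0.58662901, -0.36753268]), 'moment': array([ 0.01271884, -0.04057649, -0.03538632]), 'width': 87.64905455379242}
```

View pics/scene0.png

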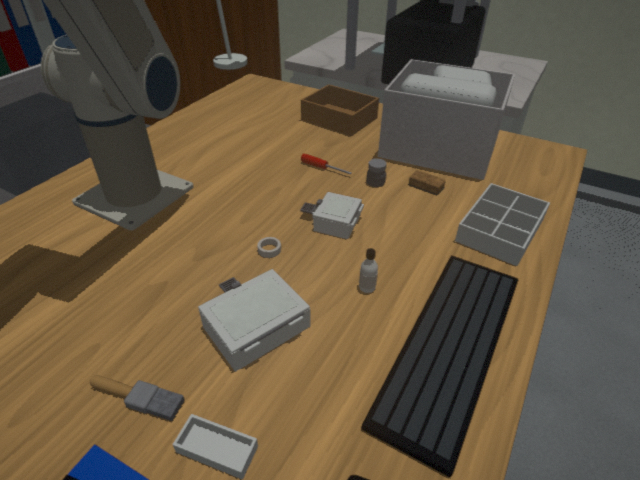

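View pics/top0.png

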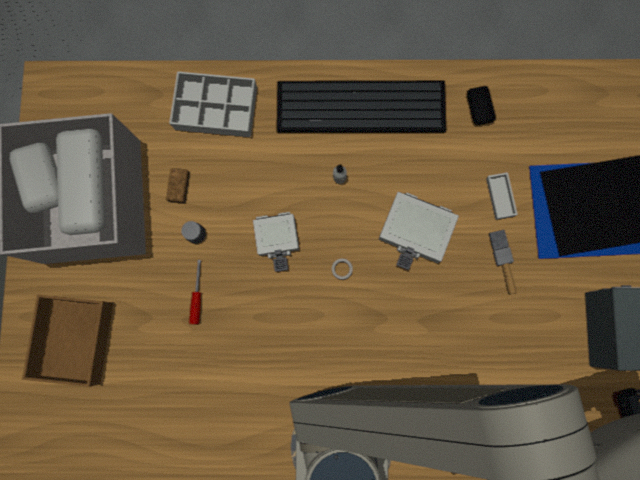

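The larger case is on the right, at about (420,228) in the top view, with its grey tab at about (406,258). The smaller one is at about (276,235). I'll zoom in on the larger case.

Run:
```python
import cv2
a=cv2.imread("pics/top0.png")[180:280,365:475]; cv2.imwrite("pics/topz.png",cv2.resize(a,None,fx=6,fy=6,interpolation=cv2.INTER_CUBIC)[:600])
a=cv2.imread("pics/scene0.png")[265:375,190:320]; cv2.imwrite("pics/scenez.png",cv2.resize(a,None,fx=5,fy=5,interpolation=cv2.INTER_CUBIC))
```

```text
(no output)
```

View pics/topz.png

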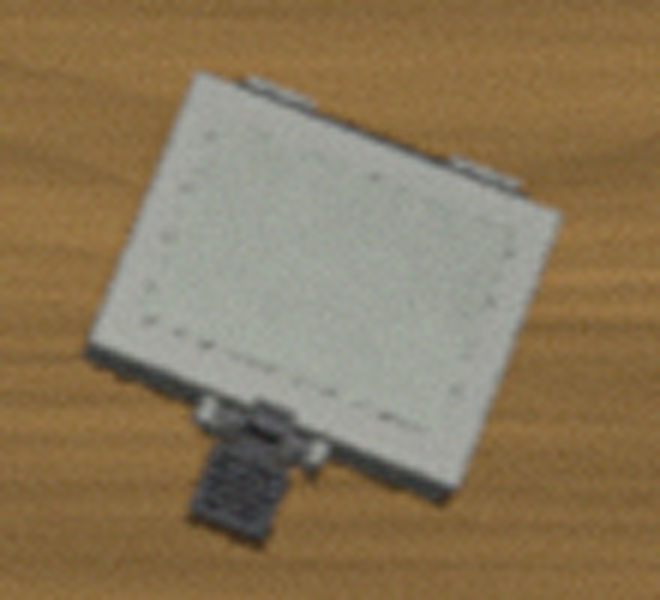

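View pics/scenez.png

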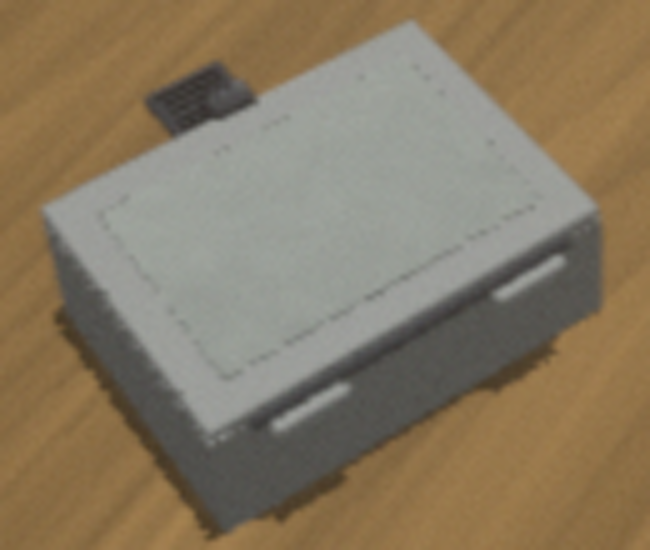

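```bash
cat > h.py <<'E'
import numpy as np
from workcell import ctrl,get_image,calibration
from scipy.spatial.transform import Rotation as R
def P(c):
    K=np.array([[c['fx'],0,c['cx']],[0,c['fy'],c['cy']],[0,0,1]]); V=np.diag([1,-1,-1,1.])@c['view']; return K@V[:3]
def tri(obs):
    A=[]
    for p,(u,v) in obs: A+= [u*p[2]-p[0], v*p[2]-p[1]]
    x=np.linalg.svd(np.array(A)/1e3*np.array([1,1,1,1]))[2][-1]; return x[:3]/x[3]
def wristcal():
    c=dict(calibration("wrist")); o=ctrl.get_obs(); T=np.eye(4); T[:3,:3]=R.from_rotvec(o['orientation']).as_matrix(); T[:3,3]=o['ee_pos']
    c['view']=np.linalg.inv(T@c['T_tool_cam']); return c
def proj(p,X): 
    x=p@np.append(X,1); return x[:2]/x[2]
E
python3 - <<'E'
from h import *
from scipy.optimize import least_squares
pt,ps=P(calibration("top")),P(calibration("scene"))
top=dict(BL=(398.3,192.3),BR=(458.3,215.5),FR=(440.8,261.7),FL=(379.7,237.5))
sc=dict(FR=(199,306.6),FL=(272.4,269.4),BL=(309.6,307),BR=(232,352))
for k in top: print(k,tri([(pt,top[k]),(ps,sc[k])]).round(1))
# fit
loc=dict(BL=(60,80),BR=(60,-80),FR=(-62,-80),FL=(-62,80))
def f(q,ret=0):
    x,y,a,z=q;r=[]
    for k,(lx,ly) in loc.items():
        X=np.array([x+lx*np.cos(a)-ly*np.sin(a),y+lx*np.sin(a)+ly*np.cos(a),z])
        r+=list(proj(pt,X)-top[k])+list(proj(ps,X)-sc[k])
    return np.array(r)
s=least_squares(f,[550,-150,-.4,57]);print(s.x,np.abs(s.fun).max())
o=ctrl.get_obs();print(R.from_rotvec(o['orientation']).as_matrix().round(3))
x,y,a,z=s.x
for n,lx in(("tab",-92),("tabfront",-108)): print(n,x+lx*np.cos(a),y+lx*np.sin(a), proj(pt,[x+lx*np.cos(a),y+lx*np.sin(a),36]))
for n,u in(("tape",(342,269)),("glue",(340,175)),("small",(276,235)),("tip",(281,270))):
    r=[]
    from scipy.optimize import fsolve
    print(n,fsolve(lambda q:proj(pt,[q[0],q[1],20])-u,[500,0]))
E
```

```text
BL [ 612.4 -139.2   51.8]
BR [ 553.6 -285.2   52.5]
FR [ 440.3 -239.    51.4]
FL [499.6 -92.1  50.1]
[ 5.27685773e+02 -1.88615936e+02 -3.86653307e-01  5.10440581e+01] 1.3323667092705307
[[-0.     0.234 -0.972]
 [ 0.001 -0.972 -0.234]
 [-1.    -0.001  0.   ]]
tab 442.47755750612384 -153.9235725313419 [404.59742373 261.18330271]
tabfront 427.6587374753199 -147.89011805694292 [402.23188465 267.19994582]
tape [424.68135025  -0.49758285]
glue [664.27960887   4.44598312]
small [509.91958212 164.69422181]
tip [422.02364799 150.80416511]
```

>>> {"api": "move_arm", "payload": {
  "rows": [
    [30,45,0,-0.1,1],
    [60,90,0,-0.2,1],
    [90,135,0,-0.3,1],
    [120,185,0,-0.4,1],
    [150,232,0,-0.5,1],
    [180,280,0,-0.6,1],
    [210,327,0,-0.622,1],
    [240,375,0,-0.622,1],
    [270,420,-30,-0.622,1],
    [292,455,-60,-0.622,1],
    [292,455,-60,-0.622,1],
    [292,455,-60,-0.622,1]
  ]
}}

```text
t: 1.6
ee_pos: [437.8, -152.3, 162.0]
orientation: [-2.01, 0.391, 2.01]
ft_force: [0.2, -0.5, 0.6]
width: 0.6
```

Run:
```python
from h import *
import cv2
c=wristcal();im=get_image("wrist");cv2.imwrite("pics/w1.png",im);p=P(c);np.save("p1.npy",p)
o=ctrl.get_obs();print(o['t'],o['ee_pos'],R.from_rotvec(o['orientation']).as_matrix().round(3),o['ft_force'],o['width'],o['qpos'])
x,y,a=527.7,-188.6,-.3867
for l in((-76,17,36),(-76,-17,36),(-108,17,36),(-108,-17,36),(-62,80,57),(-62,-80,57)):
    print(l,proj(p,[x+l[0]*np.cos(a)-l[1]*np.sin(a),y+l[0]*np.sin(a)+l[1]*np.cos(a),l[2]]).round(1))
```

```text
1.65 [ 437.93516352 -152.85485146  162.42910046] [[ 0.001 -0.377 -0.926]
 [ 0.001 -0.926  0.377]
 [-1.    -0.001 -0.001]] [0.31359145 0.66680242 0.11364901] 0.4590835383988117 [-3.62256614e-01  2.78214077e-01  2.02471143e+00  1.57834241e-03
  8.38045022e-01  1.59402727e+00]
(-76, 17, 36) [296.8 205.8]
(-76, -17, 36) [338.8 205.9]
(-108, 17, 36) [297.3 243.7]
(-108, -17, 36) [338.1 243.8]
(-62, 80, 57) [210.1 192.3]
(-62, -80, 57) [425.6 192.8]
```

View pics/w1.png

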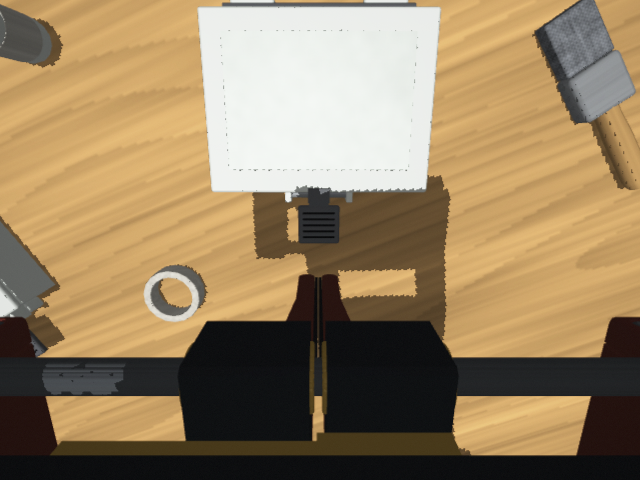

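The wrist view shows the tab at columns 299–339, rows 206–243, within 2 px of the prediction. I'll go down over it.

>>> {"api": "move_arm", "payload": {
  "rows": [
    [0,0,-40,0,1],
    [0,0,-80,0,1],
    [0,0,-105,0,1],
    [0,0,-118,0,1],
    [0,0,-121,0,1],
    [0,0,-121,0,1]
  ]
}}

```text
t: 2.4
ee_pos: [438.4, -153.4, 42.1]
orientation: [-2.011, 0.393, 2.007]
ft_force: [-0.5, 0.0, -0.1]
width: 0.7
```

Run:
```python
from h import *
import cv2
im=get_image("wrist");cv2.imwrite("pics/w2.png",im[100:400]);o=ctrl.get_obs();print(o['t'],o['ee_pos'],o['ft_force'])
```

```text
2.45 [ 438.53541951 -153.31123687   42.28654765] [0.56718159 0.04205716 0.71195119]
```

View pics/w2.png

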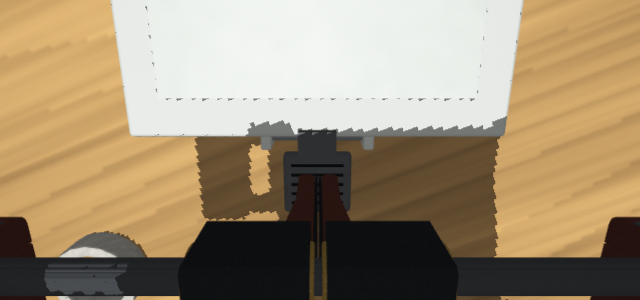

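The closed fingertips are over the outer part of the tab, around (318,280) in the full image, clear of the hook and the lid. Now I'll press in small steps.

>>> {"api": "move_arm", "payload": {
  "rows": [
    [0,0,-3,0,1],
    [0,0,-6,0,1],
    [0,0,-8,0,1],
    [0,0,-10,0,1],
    [0,0,-11,0,1],
    [0,0,-11,0,1]
  ]
}}

```text
t: 3.2
ee_pos: [439.3, -153.6, 31.6]
orientation: [-2.013, 0.393, 2.005]
ft_force: [0.3, -0.9, 6.2]
width: 0.6
```

Run:
```python
from h import *
import cv2
im=get_image("wrist");cv2.imwrite("pics/w3.png",im[:400]);o=ctrl.get_obs();print(o['t'],o['ee_pos'],o['ft_force'])
```

```text
3.25 [ 439.35352136 -153.56594786   31.6111789 ] [1.10003357 0.33984494 6.36393339]
```

View pics/w3.png

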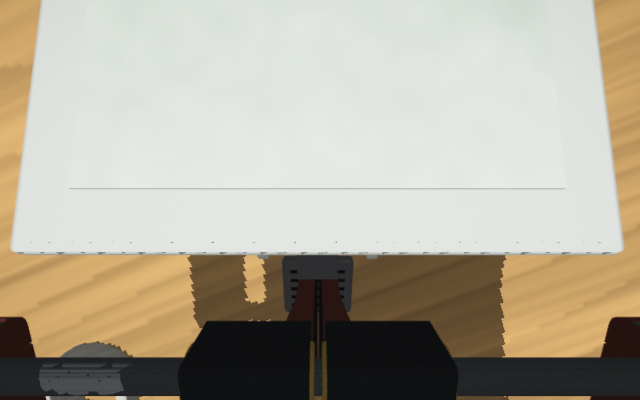

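The lid has sprung up and the force reads 6.4 N on the tab. I'll lift straight up off the tab and then check the ajar angle.

>>> {"api": "move_arm", "payload": {
  "rows": [
    [0,0,5,0,1],
    [-5,2,15,0,1],
    [-9,4,35,0,1],
    [-9,4,60,0,1],
    [-9,4,60,0,1],
    [-9,4,60,0,1]
  ]
}}

```text
t: 4.0
ee_pos: [429.8, -149.4, 91.4]
orientation: [-2.013, 0.393, 2.005]
ft_force: [-0.2, -0.5, -0.1]
width: 0.3
```

Run:
```python
from h import *
import cv2
c=wristcal();w=get_image("wrist");s=get_image("scene");t=get_image("top");o=ctrl.get_obs();print(o['t'],o['ee_pos'],o['ft_force'])
p=P(c);ps=P(calibration("scene"));pt=P(calibration("top"))
cv2.imwrite("pics/w4.png",w)
a=np.hstack([cv2.resize(s[230:380,170:330],(400,375)),cv2.resize(t[170:290,360:488],(400,375))]);cv2.imwrite("pics/st4.png",a)
x,y,a=527.7,-188.6,-.3867
for th in(.3,.4,.5,.6):
  for ly in(80,-80):
    lx=60-122*np.cos(th);z=50+122*np.sin(th)
    X=[x+lx*np.cos(a)-ly*np.sin(a),y+lx*np.sin(a)+ly*np.cos(a),z];print(th,ly,proj(p,X).round(1),((proj(ps,X)-(170,230))*2.5).round(),((proj(pt,X)-(360,170))*3.125).round()+(400,0))
```

```text
4.15 [ 429.718237   -149.33258767   90.89765782] [ 0.51601137 -0.53883904 -0.2433991 ]
0.3 80 [146.  194.9] [257.  68.] [465. 195.]
0.3 -80 [488.4 195.3] [ 64. 164.] [662. 274.]
0.4 80 [132.7 189.4] [259.  60.] [468. 188.]
0.4 -80 [501.6 189.8] [ 64. 156.] [666. 267.]
0.5 80 [117.3 179.9] [263.  53.] [472. 179.]
0.5 -80 [516.9 180.4] [ 65. 149.] [672. 259.]
0.6 80 [ 99.6 165.7] [267.  47.] [476. 169.]
0.6 -80 [534.5 166.2] [ 67. 144.] [677. 249.]
```

View pics/w4.png

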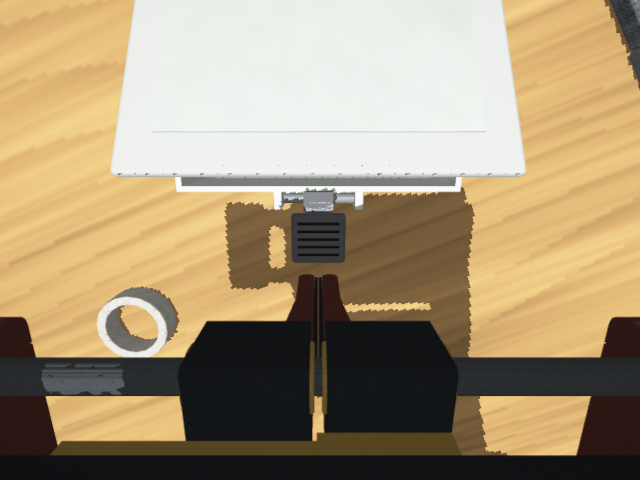

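View pics/st4.png

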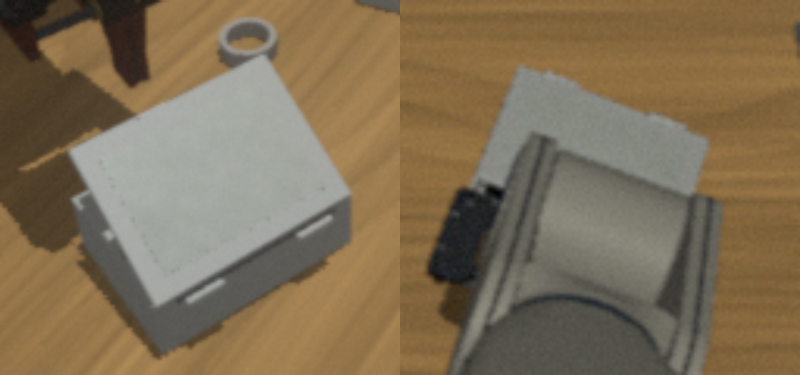

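The lid stands ajar by itself, with its corners at (112,174) and (526,174), which is about 0.53 rad. The tab has sprung back. Next I'll push the edge along its arc, raising the fingers as the lid goes.

>>> {"api": "move_arm", "payload": {
  "rows": [
    [14,-6,-3,0,1],
    [28,-11,-3,0,1],
    [39,-16,-3,0,1],
    [45,-18,-1,0,1],
    [51,-21,6,0,1],
    [58,-24,16,0,1],
    [65,-26,26,0,1],
    [74,-30,35,0,1],
    [74,-30,36,0,1]
  ]
}}

```text
t: 5.28
ee_pos: [505.3, -180.0, 127.8]
orientation: [-2.015, 0.393, 2.004]
ft_force: [0.7, 0.4, 0.3]
width: 0.1
```

```bash
cat > look.py <<'E'
from h import *
import cv2,sys
n=sys.argv[1]
c=wristcal();w=get_image("wrist");s=get_image("scene");o=ctrl.get_obs();print(o['t'],o['ee_pos'].round(1),o['ft_force'].round(2))
d=o['ee_pos']-np.array([527.7,-188.6,0]);a=-.3867;print("case u,v",d[0]*np.cos(a)+d[1]*np.sin(a),-d[0]*np.sin(a)+d[1]*np.cos(a))
p=P(c);ps=P(calibration("scene"))
cv2.imwrite(f"pics/ws{n}.png",np.hstack([cv2.resize(w,(400,300)),cv2.resize(s[200:380,150:390],(400,300))]))
x,y=527.7,-188.6
for th in map(float,sys.argv[2:]):
  for ly in(80,-80):
    lx=60-122*np.cos(th);z=50+122*np.sin(th)
    X=[x+lx*np.cos(a)-ly*np.sin(a),y+lx*np.sin(a)+ly*np.cos(a),z];print(th,ly,(proj(p,X)*.625).round(1),((proj(ps,X)-(150,200))/.6).round()+(400,0))
E
python3 look.py 5 .7 .9 1.1
```

```text
5.375 [ 503.9 -179.4  126.9] [-0.34 -0.31 -0.36]
case u,v -25.537538724103637 -0.516392591774169
0.7 80 [ 97.2 196.3] [614.  78.]
0.7 -80 [299.4 196.5] [480. 144.]
0.9 80 [ 83.7 185. ] [623.  75.]
0.9 -80 [312.9 185.2] [485. 142.]
1.1 80 [ 68.7 163.4] [634.  76.]
1.1 -80 [327.8 163.7] [493. 145.]
```

View pics/ws5.png

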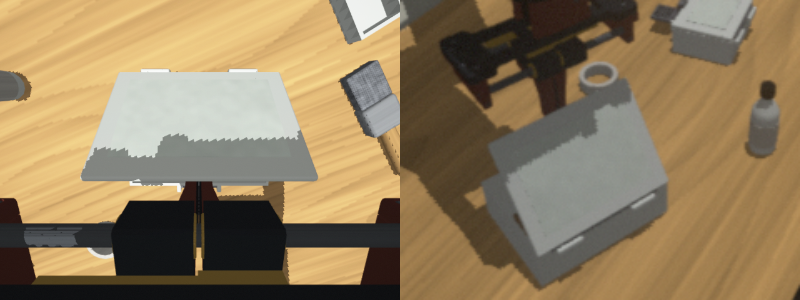

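The lid is at about 0.93 rad, with its near edge at (81,180)–(317,180) in the left half. Contact force is negligible and the case hasn't moved, so I'll carry on over the top.

>>> {"api": "move_arm", "payload": {
  "rows": [
    [9,-4,8,0,1],
    [17,-7,14,0,1],
    [28,-11,20,0,1],
    [38,-16,24,0,1],
    [50,-20,27,0,1],
    [61,-25,28,0,1],
    [72,-29,28,0,1],
    [81,-33,27,0,1],
    [89,-36,26,0,1],
    [89,-36,26,0,1]
  ]
}}

```text
t: 6.62
ee_pos: [593.2, -215.6, 152.6]
orientation: [-2.012, 0.393, 2.006]
ft_force: [-0.4, -0.0, 0.6]
width: 0.4
```

```bash
python3 look.py 6 1.6 1.8 1.9
```

```text
6.725 [ 592.6 -215.3  152.7] [ 0.28 -0.38  1.02]
case u,v 70.17754865564717 -0.2996101334944328
1.6 80 [ 85.8 206. ] [668.  97.]
1.6 -80 [311.3 206.2] [522. 173.]
1.8 80 [ 83.3 172.5] [684. 113.]
1.8 -80 [313.9 172.8] [536. 193.]
1.9 80 [ 83.4 154.9] [691. 123.]
1.9 -80 [313.8 155.2] [543. 204.]
```

View pics/ws6.png

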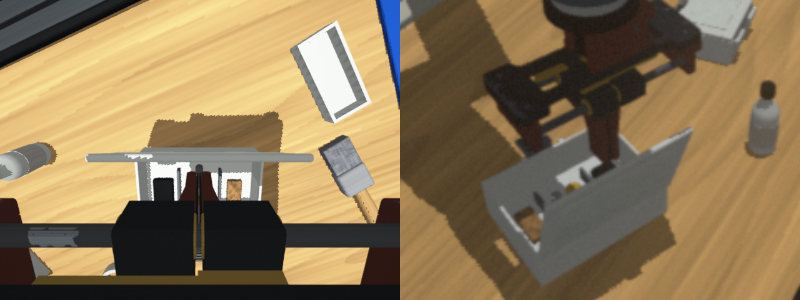

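The lid is on its stop: its edge is at (85,157)–(313,157), which matches 1.9 rad. I'll back away from the lid and rise clear.

>>> {"api": "move_arm", "payload": {
  "rows": [
    [-20,8,0,0,1],
    [-45,18,0,0,1],
    [-75,30,20,0,1],
    [-105,42,50,0,1],
    [-135,55,80,0,1],
    [-160,65,110,0,1],
    [-160,65,110,0,1],
    [-160,65,110,0,1]
  ]
}}

```text
t: 7.72
ee_pos: [432.8, -150.4, 262.4]
orientation: [-2.012, 0.393, 2.006]
ft_force: [0.6, 0.1, 0.2]
width: 0.5
```

```bash
python3 look.py 7 1.8 1.9
python3 - <<'E'
from workcell import get_image
import cv2
cv2.imwrite("pics/scene7.png",get_image("scene"))
E
```

```text
7.825 [ 432.7 -150.4  261.7] [ 0.34  0.23 -0.09]
case u,v -102.40461619303528 -0.44486472063081806
1.8 80 [114.8 -39.8] [684. 113.]
1.8 -80 [282.5 -39.6] [536. 193.]
1.9 80 [114.9 -52.5] [691. 123.]
1.9 -80 [282.5 -52.3] [543. 204.]
```

View pics/ws7.png

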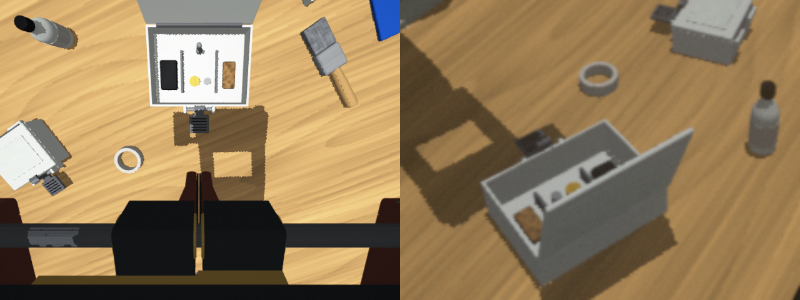

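View pics/scene7.png

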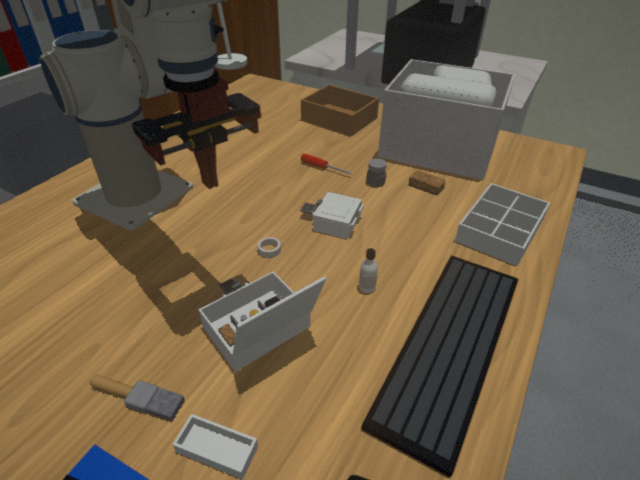

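The lid rests open with its top corners near (326,281) and (237,325) in the scene view. The case, the small case (shut) and the other items are at the same pixels as before, and the arm is clear.

```bash
python3 -c "
from workcell import ctrl;print(ctrl.close_job())"
```

```text
the job is handed in; nothing more can be done
None
```

The larger case is open and the job is handed in at about 8 s. I pressed its release tab with the closed fingertips at about 6 N, and the lid sprang ajar by itself to about 0.53 rad. I then pushed its front edge up and over until it rested on its stop at about 1.9 rad, and backed about 100 mm above the desk area in front, clear of everything.

**Last checks:** the final wrist and scene pictures show the lid resting open and the case in its place. The smaller case is shut and everything else in view looks unmoved. The force readings were only noise, and nothing was grasped.

**One disagreement:** my two-camera fit put the lid top at 51 mm, against 57 mm in the text. I used the text's heights, and they matched the later wrist-camera views and the height at which the tab took force.

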